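# Start a sample jar's lid on its worn thread and screw it home

### The arm

A 6-joint arm with a two-finger parallel gripper is mounted at the origin on the work surface. World frame = base frame: x ahead of the robot, y to its left, z up, the work surface at z = 0. Lengths are in m, angles in degrees, forces in N, time in s.
With the tool pointing down it reaches from about 0.4 to 0.825 m from the base axis. Payload 7 kg.
Tool frame: the origin (TCP) lies at the very end of the fingers, on their centre line; the grasp point (between the pads) lies 19 mm behind it; z points along the fingers, y is the direction in which the jaws open and shut (so a half turn about z gives the same grasp; the last joint's range is limited). The gripper opens to 88 mm and grips with 3 to 60 N. Pads are 19 mm wide; open, the fingers measure 130 mm over their backs; the gripper's body (78 mm by 193 mm) begins 47 mm behind the grasp point.
Start: joints at [82.798, 20.546, 0.682, 0, -70.136, -16.507], TCP at [0.271, 0.618, 0.227] pointing down, gripper open.
Joint ranges: [-176.03, 176.03], [-82.01, 121.73], [-58.28, 71.71], [-173.87, 95.51], [-174.79, -0.11], [-173.66, 173.66]. Speed limits (degrees/s): [136.94, 136.94, 172.46, 180, 180, 180].

### API

Orientations are given as [roll, pitch, yaw] about the fixed x, y, z axes, in that order (R = Rz(yaw) Ry(pitch) Rx(roll)).
In Python, from plant import ctrl, snapshot, workorder gives the robot as it stands. The module is installed in compiled form; this text tells all that it offers.
- The arm moves only by the shell command python3 -m creep 'ROWS'. ROWS is JSON, a list of rows, each a list of 5 numbers: the shift along the tool's x, y, z scaled (see below), then the turn about the tool's z scaled (see below), then the finger opening in mm, from 0 to 87.6. A call has exactly 8 rows; each row is the pose to reach, as a shift and turn from the pose commanded when the call began, along the tool's axes at that moment, turning the shorter way round; what a row does not reach only later rows make up. The controller multiplies each number of a shift by 0.1 m and each number of a turn by 180 degrees. A row lasts 1/12 s, in which the tool goes at most 41.7 mm and 7.16 degrees, less where a joint would pass 70% of its speed; a pose out of reach is approached as far as the arm can. A call with a number of a shift or a turn outside -1 to 1 is refused whole. A call with a gripper value outside its range is refused whole. The fingers move at their own pace and stop on an object; the grip force is fixed at half the most. Time passes only in rows, so rows that repeat a pose let the fingers close, or fill a call up. It gives the time, the measured TCP pose, the force and the opening at its end, in the units of the state.
- ctrl.get_obs(): the state, without advancing time (a new reading comes with each control period).
- snapshot(name): name is "scene" or "top" or "wrist"; returns a dict with "img" (480x640x3 uint8, blue, green, red), "camera_matrix" (3x3 intrinsics, pixels), "xyz" and "rotation" of the camera in the world. Camera axes: x right, y up, looking along -z (the intrinsics and any distortion apply to the point x, -y, -z); pixel columns grow to the right and rows downward; lengths in m; the calibration is good to about 2 mm. A picture is of the moment at which its call begins. There is no depth.
- workorder.close_job(): hands the job in, once; it reports no verdict.
The state is a dict: "clock": time; "joint_pos": joint angles; "qvel": joint speeds; "tau": joint torques, N m; "tool_pos": TCP position; "orientation": TCP orientation; "force": force on the tool from outside, world axes, zero at the start; "moment": the same for the moment, N m; "opening": finger opening in m.
Only numpy, scipy, OpenCV 4.12 (cv2) and the standard library are available. Lean on these libraries where they do the work, as an engineer would, in place of code of your own. Each camera call takes 0.05 s, during which the arm holds its last target.

### The job

Put the black screw lid on the white sample jar and screw it down snug on its rubber seal, then let go. The jar's thread is worn and catches crossed almost as readily as true, so start it gently by feel: with a light push turn the lid back until it drops in, then turn it on, and if it stiffens within the first eighth of a turn do not force it but back it off, lift it clear and start it again from another place. Leave the tile fragment, the vial and the brush where they are.

Things in the scene. Friction and masses are not known exactly. Their poses are not given: they have to be found in the camera images.
- lid: Loose black plastic screw lid, round, 60 mm wide, 25 mm high, 60 g, ribbed side, lying top up. Origin: centre of its underside (open end), z up. Inside the 52 mm wide skirt: three equal lugs a third of a turn apart, 8 mm long, 3 mm high, 2 mm above the underside; closed top 21.4 mm above it. Clockwise from above screws it on. Grip its side from above; 0.8 mm play on the neck all round.
- jar: Fixed square white plastic jar, 88 mm wide, shoulder 100 mm high, held in a plywood bench block 130 mm square, 45 mm high. Origin: centre of its underside on the table, z up, on the axis of its round open neck. Where round the neck the threads begin differs each time and does not follow from the jar's yaw: it can only be seen or felt.
- mouth (a point): Centre of the neck's top edge, on its axis, 130 mm above the table. The neck is 44 mm wide and 29.5 mm high; its top edge is bevelled over 3 mm, so a lid up to about 2 mm off centre still finds its way on.
- ribs (a point): Point on the axis 8 mm below the mouth, level with the tops of the three equal blunt-ended thread ribs: 3 mm proud, lead 30 mm a turn, falling clockwise. Clockwise in each third of a turn: a 30 degree gap (good start), a rib of 53, a 30 degree gap (false, crossed start), a stub of 7. Set down at a chance angle the lid rides on the ribs, its underside 10 to 14.5 mm below the mouth.
- starts (a point): Point on the axis 16 mm below the mouth: about here lies the lid's underside once it has dropped into a gap, good or false alike. Turned back (anticlockwise) under 4 N it climbs a rib, then drops up to 6.5 mm into a gap in which it has 11 degrees of play; blunt rib ends hinder turning farther back. To leave a false start turn back to where it dropped in and lift 8 mm or more.
- home (a point): Point on the axis 20 mm below the mouth: here is the lid's underside when home. On from a good start it runs free (under 0.1 N m), meets the seal after 25 to 45 degrees and the thread's end at 55 to 70, where torque rises 0.1 N m a degree. From a false start that same rise comes within 3 to 17 degrees, the lid still proud; the next good start is some 40 degrees on.
- seal: Black rubber ring on top of the neck, 40 mm wide, standing 3 mm above the neck's edge; origin at its underside, at the mouth. It gives 1 mm under 8 N. The lid touches it when its underside is 18.4 mm below the mouth and is held on it by the thread alone once home.
- fragment: Bystander: flat brown piece of fired clay tile with two paw marks, about 150 x 120 x 42 mm, 1.1 kg, loose. Origin at its underside.
- vial: Bystander: small closed round jar, 42 mm wide, 62 mm high, standing loose. Origin: centre of its underside.
- brush: Bystander: flat hand brush with a wooden handle, 170 mm long, lying loose. Origin at its underside.
Mind the look-alikes: they are no part of the job. Several things have the shape of the lid; the one meant has the colours described above.

How it is judged:
By the outcome, as a careful person would: the job done as asked, in the order asked, and still so for the second after the job is handed in, with the robot touching nothing.
It also fails if it takes over 64 s, if anything falls off the work surface, if the arm or the gripper's body presses on something with over 40 N, if the wrist force passes 120 N, or if a joint passes its speed limit or range.

## Working session

There is one attempt and no reset: what is moved stays moved. The work goes in short steps, Python scripts to look and compute and a shell command to move; the robot and the scene stay as the last step left them, time stands still between calls to the robot, and variables do not carry over. Pictures are saved under pics/ and viewed, and the job is handed in when it is done.

```bash
mkdir -p pics; ls; python3 - <<'E'
from plant import ctrl,snapshot
import cv2,json,numpy as np
print(ctrl.get_obs())
for n in ["scene","top","wrist"]:
    s=snapshot(n); cv2.imwrite(f"pics/{n}0.png",s["img"]); print(n,s["camera_matrix"],s["xyz"],s["rotation"])
    np.savez(f"{n}0.npz",K=s["camera_matrix"],t=s["xyz"],R=s["rotation"])
print(s.keys())
E
```

```text
pics
{'clock': 0.0, 'joint_pos': array([ 8.27986972e+01,  2.05905235e+01,  6.32021379e-01, -2.03403826e-02,
       -7.01371344e+01, -1.65069774e+01]), 'qvel': array([-0.03057473, -0.05666465, -0.11051744,  0.0177154 ,  0.02771741,
        0.05968276]), 'tau': array([-1.33876292e-03, -5.82723141e+01,  2.93048537e+01,  6.99690789e+00,
        6.72890237e-03, -1.82873127e-04]), 'tool_pos': array([0.27122649, 0.61754827, 0.22561899]), 'orientation': array([ 1.79902872e+02, -8.84296810e-03, -2.37151997e+01]), 'force': array([-0.41966306,  0.35694849, -0.43757561]), 'moment': array([ 0.05474793, -0.01203951, -0.03145039]), 'opening': 0.08754959295695802}
scene [[571.63621597   0.         322.64506048]
 [  0.         571.63621597 232.5928905 ]
 [  0.           0.           1.        ]] [1.28407596 0.34576884 0.81938526] [ 46.16743029   0.83162277 117.79643411]
top [[466.51301102   0.         323.58085718]
 [  0.         466.51301102 237.20548513]
 [  0.           0.           1.        ]] [ 0.51375421 -0.0097994   0.83839247] [  8.12109345  -0.71914213 -88.62416507]
wrist [[425.58287011   0.         320.54580092]
 [  0.         425.58287011 240.06897827]
 [  0.           0.           1.        ]] [0.34998566 0.58452838 0.38274169] [ -18.0819226    -0.11572693 -113.7225082 ]
dict_keys(['img', 'camera_matrix', 'xyz', 'rotation'])
```

View pics/scene0.png

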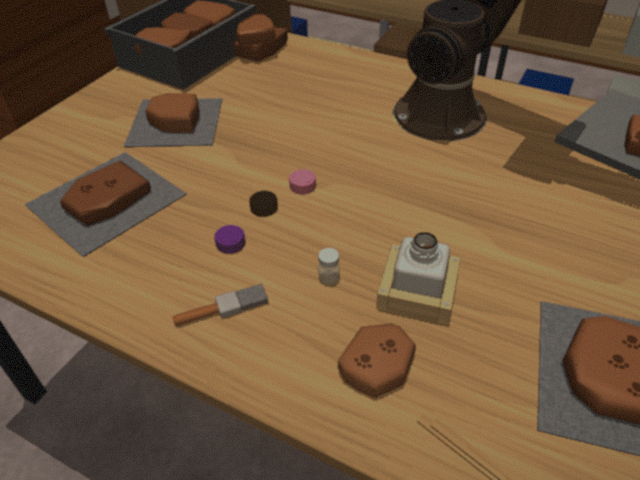

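View pics/top0.png

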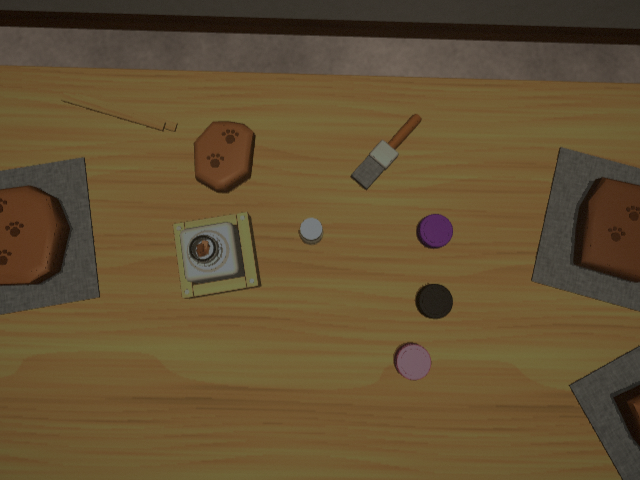

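View pics/wrist0.png

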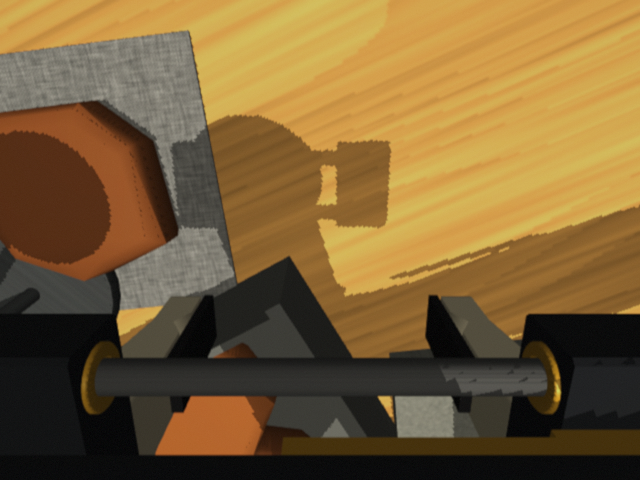

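```bash
cat > h.py <<'E'
import numpy as np,cv2
from scipy.spatial.transform import Rotation as R
def load(n):
    d=np.load(n); return d['K'],d['t'],R.from_euler('xyz',d['R'],degrees=True).as_matrix()
def ray(c,u,v,z):
    K,t,M=c
    p=np.array([(u-K[0,2])/K[0,0],-(v-K[1,2])/K[1,1],-1]); d=M@p
    return t+d*(z-t[2])/d[2]
def proj(c,P):
    K,t,M=c
    q=M.T@(np.array(P)-t); return K[0,2]+K[0,0]*q[0]/-q[2],K[1,2]-K[1,1]*q[1]/-q[2]
E
python3 - <<'E'
import cv2
im=cv2.imread('pics/top0.png')
a=cv2.resize(im[200:310,160:270],(600,600),interpolation=cv2.INTER_CUBIC); cv2.imwrite('pics/tj.png',cv2.convertScaleAbs(a,alpha=1.6))
im2=cv2.imread('pics/scene0.png')
a=cv2.resize(im[260:340,390:480],(675,600),interpolation=cv2.INTER_CUBIC); cv2.imwrite('pics/tl.png',cv2.convertScaleAbs(a,alpha=2.5))
a=cv2.resize(im2[220:330,370:470],(545,600),interpolation=cv2.INTER_CUBIC); cv2.imwrite('pics/sj.png',cv2.convertScaleAbs(a,alpha=1.3))
a=cv2.resize(im2[150:270,200:340],(700,600),interpolation=cv2.INTER_CUBIC); cv2.imwrite('pics/sl.png',cv2.convertScaleAbs(a,alpha=2))
E
```

```text
(no output)
```

View pics/tj.png

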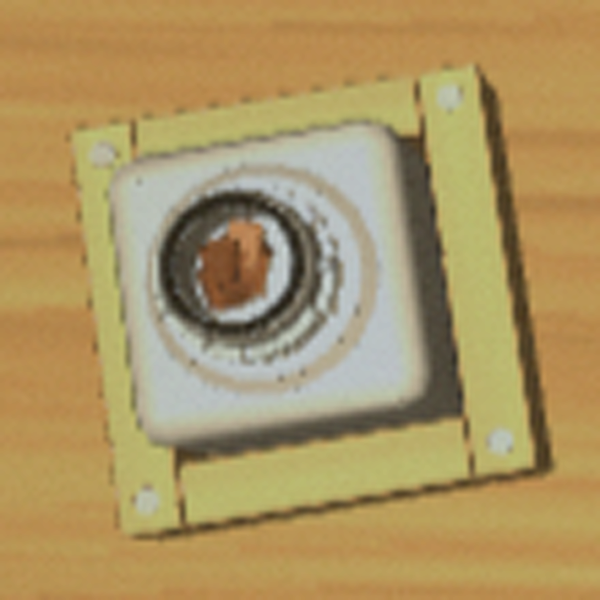

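View pics/tl.png

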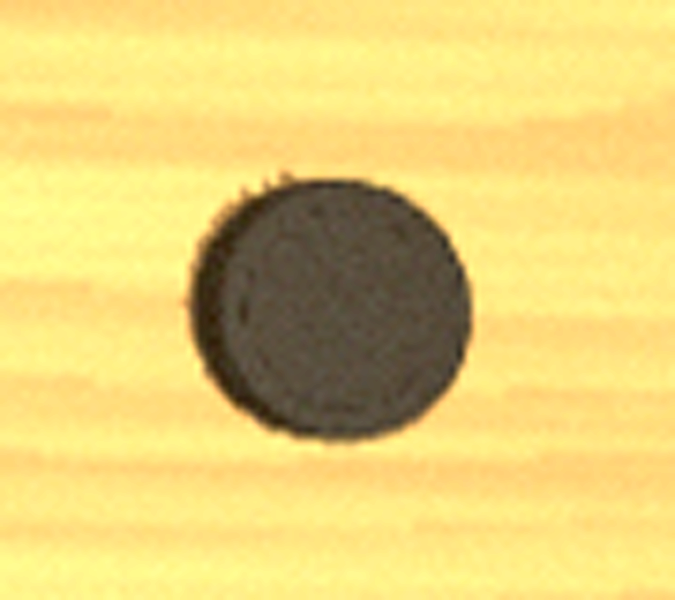

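View pics/sj.png

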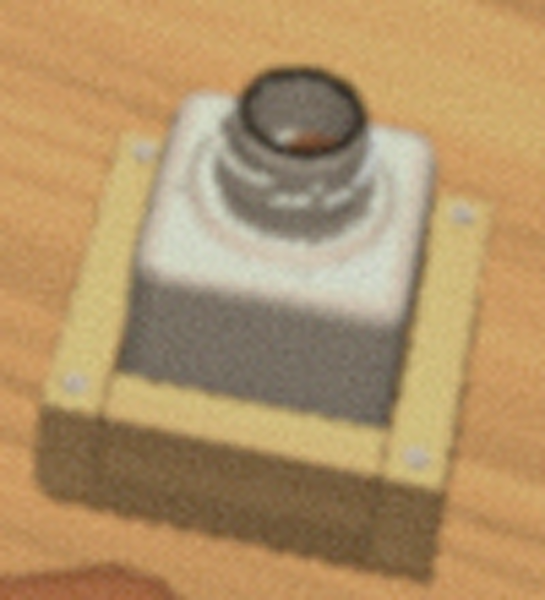

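View pics/sl.png

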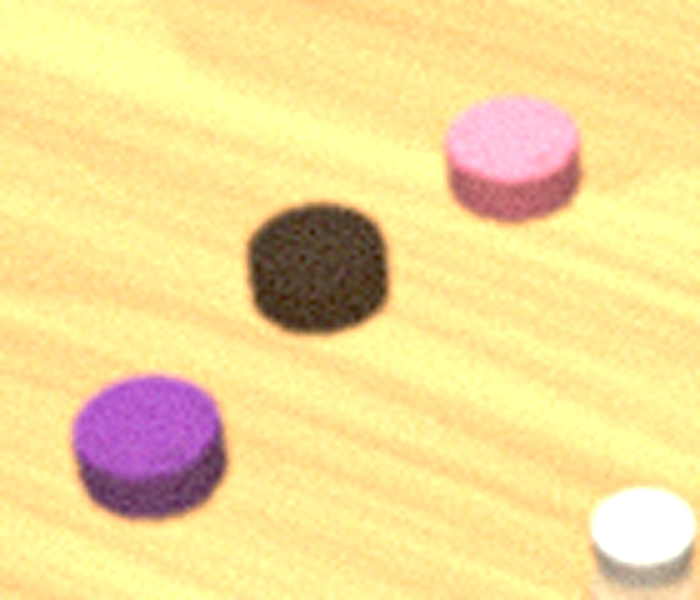

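```bash
python3 - <<'E'
from h import *
T=load('top0.npz');S=load('scene0.npz')
print('lid top',ray(T,436.1,301.1,.025),'r',ray(T,390+222/7.5,301,.025),ray(T,390+472/7.5,301,.025))
print('lid scene',ray(S,200+318/5,150+(203+290)/2/5,.025), ray(S,200+318/5,150+240/5,.025))
print('mouth',ray(T,202.3,248.2,.132),ray(S,425.4,240.5,.132))
# block corners top z=.045
for u,v in [(75,130),(478,65),(550,470),(125,535)]: print(ray(T,160+u/5.4545,200+v/5.4545,.045))
for u,v in [(112,165),(390,125),(428,400),(150,440)]: print('j',ray(T,160+u/5.4545,200+v/5.4545,.1))
for n,u,v,z in [('vial',311,230,.062),('frag',222,150,.042),('purple',436,231,.025),('pink',414,362,.025),('brush',385,155,.02)]: print(n,ray(T,u,v,z))
E
```

```text
lid top [ 0.52326913 -0.21482744  0.025     ] r [ 0.52275049 -0.18616993  0.025     ] [ 0.52414591 -0.24409347  0.025     ]
lid scene [ 0.52363298 -0.21108482  0.025     ] [ 0.51998264 -0.21337135  0.025     ]
mouth [0.59311966 0.16759592 0.132     ] [0.5931329  0.16838004 0.132     ]
[0.64374197 0.24087682 0.045     ]
[0.66792308 0.11521452 0.045     ]
[0.54089533 0.08696292 0.045     ]
[0.51778218 0.21678524 0.045     ]
j [0.62464015 0.21200027 0.1       ]
j [0.63862947 0.13149022 0.1       ]
j [0.55828893 0.11634603 0.1       ]
j [0.54479577 0.19570425 0.1       ]
vial [0.63646298 0.00459827 0.062     ]
frag [0.77857228 0.16610021 0.042     ]
purple [ 0.64627074 -0.21589862  0.025     ]
pink [ 0.41969486 -0.17609637  0.025     ]
brush [ 0.7848145  -0.12545094  0.02      ]
```

```bash
cat >> h.py <<'E'
def delta(obs,xyz,yaw):
    M=R.from_euler('xyz',obs['orientation'],degrees=True).as_matrix()
    d=M.T@(np.array(xyz)-obs['tool_pos'])/0.1
    dy=(yaw-obs['orientation'][2]+180)%360-180
    return d, -dy/180
E
python3 - <<'E'
from h import *
from plant import ctrl
o=ctrl.get_obs()
W=load('wrist0.npz')
M=R.from_euler('xyz',o['orientation'],degrees=True).as_matrix()
print('cam in tool',M.T@(W[1]-o['tool_pos']))
for v in(100,200,300):
  print(v,M.T@(ray(W,320,v,.13)-o['tool_pos']))
p=M.T@(ray(W,320,200,.13)-o['tool_pos'])
print(delta(o,[.593-.107,.168+.055,.226],-23.7))
E
```

```text
cam in tool [ 0.08542723 -0.00109293 -0.15687735]
100 [ 0.08599771 -0.00120021  0.09586446]
200 [ 0.02842623 -0.00123406  0.09585809]
300 [-0.03840455 -0.00127336  0.09585071]
(array([3.55324814e+00, 2.75027209e+00, 2.32753608e-03]), np.float64(-6.453814831483365e-05))
```

```bash
python3 -m creep '[[0.12,0.09,0,0,87.6],[0.25,0.17,0,0,87.6],[0.37,0.26,0,0,87.6],[0.5,0.35,0,0,87.6],[0.62,0.43,0,0,87.6],[0.75,0.52,0,0,87.6],[0.87,0.6,0,0,87.6],[1,0.69,0,0,87.6]]'
python3 -c "
from plant import ctrl;o=ctrl.get_obs();print(o['joint_pos'],o['tool_pos'],o['orientation'],o['force'])"
```

```text
clock: 0.82
tool_pos: [0.3362, 0.5132, 0.2268]
orientation: [-180.0, 0.0, -23.7]
force: [0.1, -0.3, 0.3]
opening: 0.0876
[ 7.49928007e+01  1.47909062e+01 -7.47657042e+00 -5.59462971e-04
 -6.77127458e+01 -8.72312554e+00] [0.33615014 0.5132014  0.22675025] [-1.79980530e+02  3.51121531e-03 -2.37305364e+01] [ 0.12263938 -0.34883603  0.29360217]
```

```bash
A='[[0.12,0.09,0,0,87.6],[0.25,0.17,0,0,87.6],[0.37,0.26,0,0,87.6],[0.5,0.35,0,0,87.6],[0.62,0.43,0,0,87.6],[0.75,0.52,0,0,87.6],[0.87,0.6,0,0,87.6],[1,0.69,0,0,87.6]]' ; echo; python3 -m creep '[[0.12,0.09,0,0,87.6],[0.25,0.17,0,0,87.6],[0.37,0.26,0,0,87.6],[0.5,0.35,0,0,87.6],[0.62,0.43,0,0,87.6],[0.75,0.52,0,0,87.6],[0.87,0.6,0,0,87.6],[1,0.69,0,0,87.6]]'
python3 -m creep '[[0.12,0.09,0,0,87.6],[0.25,0.17,0,0,87.6],[0.37,0.26,0,0,87.6],[0.5,0.35,0,0,87.6],[0.62,0.43,0,0,87.6],[0.75,0.52,0,0,87.6],[0.87,0.6,0,0,87.6],[1,0.69,0,0,87.6]]'
python3 -m creep '[[0.15,0.1,0,0,87.6],[0.3,0.2,0,0,87.6],[0.5,0.35,0,0,87.6],[0.7,0.5,0,0,87.6],[0.9,0.6,0,0,87.6],[1,0.7,0,0,87.6],[1,0.76,0,0,87.6],[1,0.76,0,0,87.6]]'
python3 - <<'E'
from h import *
from plant import ctrl,snapshot
for i in range(2):
    s=snapshot('wrist')
cv2.imwrite('pics/w1.png',s['img']); np.savez('w1.npz',K=s["camera_matrix"],t=s["xyz"],R=s["rotation"])
W=load('w1.npz');print(proj(W,[.593,.168,.132]))
im=s['img']; print(ctrl.get_obs()['tool_pos'])
E
```

```text
clock: 1.48
tool_pos: [0.3998, 0.4101, 0.2266]
orientation: [-180.0, -0.0, -23.7]
force: [-0.0, -0.4, -0.2]
opening: 0.0875
clock: 2.15
tool_pos: [0.4635, 0.3067, 0.2266]
orientation: [-180.0, -0.0, -23.7]
force: [0.9, 0.5, 0.1]
opening: 0.0877
clock: 2.82
tool_pos: [0.5235, 0.1965, 0.2264]
orientation: [180.0, 0.0, -23.8]
force: [-0.4, 0.2, -1.1]
opening: 0.0877
(np.float64(320.41388273061114), np.float64(119.45454133269259))
[0.52357402 0.19805742 0.22668244]
```

View pics/w1.png

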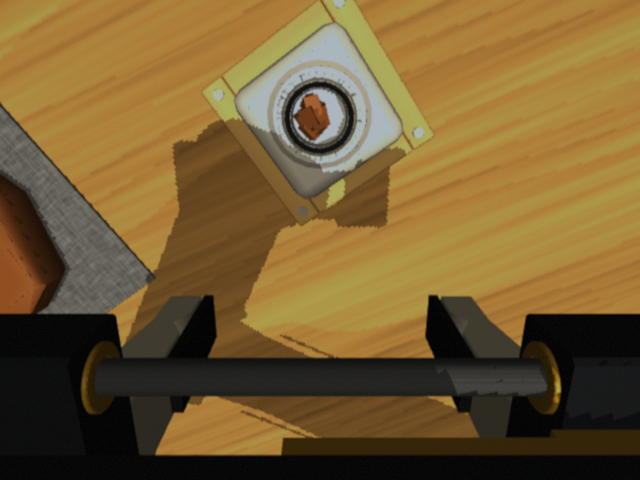

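```bash
python3 - <<'E'
from h import *
im=cv2.imread('pics/w1.png')
a=cv2.resize(im[60:180,260:380],(600,600),interpolation=cv2.INTER_CUBIC); cv2.imwrite('pics/w1c.png',cv2.convertScaleAbs(a,alpha=1.3))
E
```

```text
(no output)
```

View pics/w1c.png

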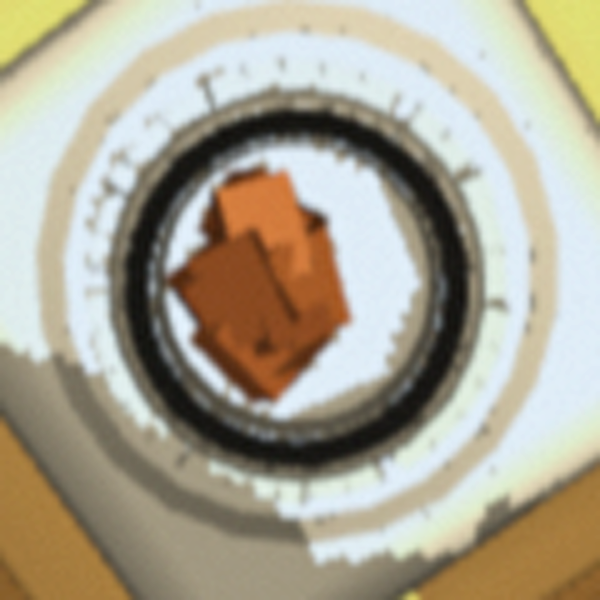

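```bash
python3 - <<'E'
from h import *
from plant import ctrl
W=load('w1.npz');print(ray(W,319.3,117.1,.132))
o=ctrl.get_obs()
print(delta(o,[.5235-.0,-.2145,.226],-23.7), delta(o,[.523-.06*.916,-.2145+.06*.402,.16],-23.7))
E
```

```text
[0.59443399 0.1680596  0.132     ]
(array([1.65942391, 3.7771273 , 0.00556324]), np.float64(-0.00015473363415799844)) (array([1.0546496 , 3.77970368, 0.66556324]), np.float64(-0.00015473363415799844))
```

```bash
python3 -m creep '[[0.03,0.12,0,0,87.6],[0.06,0.25,0,0,87.6],[0.1,0.37,0,0,87.6],[0.14,0.5,0,0,87.6],[0.18,0.62,0,0,87.6],[0.21,0.75,0,0,87.6],[0.25,0.87,0,0,87.6],[0.28,1,0,0,87.6]]'
python3 -m creep '[[0.03,0.12,0,0,87.6],[0.06,0.25,0,0,87.6],[0.1,0.37,0,0,87.6],[0.14,0.5,0,0,87.6],[0.18,0.62,0,0,87.6],[0.21,0.75,0,0,87.6],[0.25,0.87,0,0,87.6],[0.28,1,0,0,87.6]]'
python3 -m creep '[[0.03,0.12,0.03,0,87.6],[0.06,0.25,0.06,0,87.6],[0.1,0.37,0.1,0,87.6],[0.14,0.5,0.15,0,87.6],[0.18,0.62,0.2,0,87.6],[0.21,0.75,0.25,0,87.6],[0.25,0.87,0.3,0,87.6],[0.28,1,0.35,0,87.6]]'
python3 -m creep '[[0.03,0.12,0.05,0,87.6],[0.06,0.25,0.1,0,87.6],[0.1,0.37,0.15,0,87.6],[0.14,0.5,0.2,0,87.6],[0.18,0.6,0.25,0,87.6],[0.2,0.7,0.3,0,87.6],[0.2,0.77,0.3,0,87.6],[0.2,0.77,0.3,0,87.6]]'
cat >> h.py <<'E'
def shot(name,f):
    from plant import snapshot
    s=snapshot(name); cv2.imwrite(f'pics/{f}.png',s['img']); np.savez(f'{f}.npz',K=s["camera_matrix"],t=s["xyz"],R=s["rotation"]); return s['img'],load(f'{f}.npz')
E
python3 - <<'E'
from h import *
from plant import ctrl
im,W=shot('wrist','w2a'); im,W=shot('wrist','w2')
print(ctrl.get_obs()['tool_pos'],proj(W,[.523,-.2145,.025]))
E
```

```text
clock: 3.58
tool_pos: [0.5092, 0.0938, 0.2266]
orientation: [-180.0, -0.0, -23.7]
force: [-0.1, -0.4, -0.2]
opening: 0.0877
clock: 4.25
tool_pos: [0.4947, -0.0088, 0.2266]
orientation: [180.0, -0.0, -23.7]
force: [-0.1, -0.3, -0.3]
opening: 0.0874
clock: 4.92
tool_pos: [0.4799, -0.1116, 0.1911]
orientation: [180.0, 0.0, -23.7]
force: [1.0, -0.1, 0.2]
opening: 0.0876
clock: 5.58
tool_pos: [0.4666, -0.19, 0.1611]
orientation: [180.0, 0.1, -23.8]
force: [0.4, 0.0, 0.3]
opening: 0.0877
[ 0.4674839  -0.18914587  0.16172824] (np.float64(322.49083660619624), np.float64(138.85044684525369))
```

View pics/w2.png

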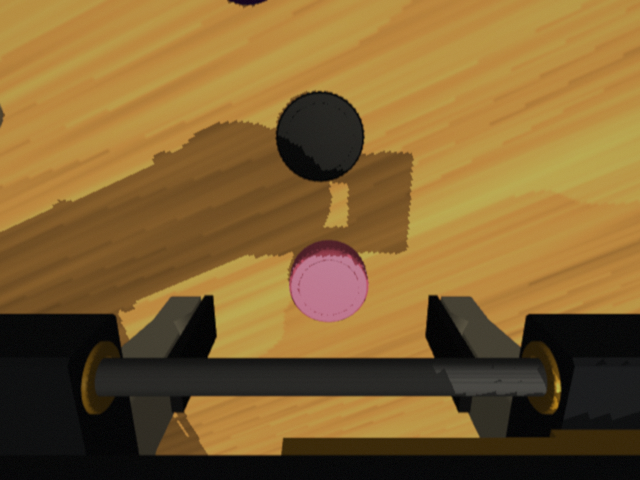

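```bash
python3 - <<'E'
from h import *
from plant import ctrl
W=load('w2.npz');p=ray(W,320.3,136.3,.023);print(p,np.linalg.norm(ray(W,277,136,.023)-ray(W,364,136,.023)))
o=ctrl.get_obs()
print(delta(o,[p[0],p[1],.0025],-23.7))
E
```

```text
[ 0.52498463 -0.21376342  0.023     ] 0.05884805752594383
(array([ 0.62508932, -0.00613432,  1.59242728]), np.float64(-0.00025854566504948353))
```

```bash
python3 -m creep '[[0.15,0,0.1,0,87.6],[0.3,0,0.2,0,87.6],[0.45,0,0.35,0,87.6],[0.56,0,0.5,0,87.6],[0.615,0,0.62,0,87.6],[0.615,0,0.75,0,87.6],[0.615,0,0.85,0,87.6],[0.615,0,0.9,0,87.6]]'
python3 - <<'E'
from h import *
from plant import ctrl
im,W=shot('wrist','w3')
im,W=shot('top','t3')
o=ctrl.get_obs();print(o['tool_pos'],delta(o,[.5243,-.2142,.0025],-23.7))
E
```

```text
clock: 6.35
tool_pos: [0.523, -0.2131, 0.0702]
orientation: [180.0, 0.1, -23.7]
force: [-1.1, 0.2, -0.6]
opening: 0.088
[ 0.52309049 -0.21331235  0.0708939 ] (array([0.01568693, 0.00291821, 0.68391745]), np.float64(5.794359750615917e-05))
```

View pics/w3.png

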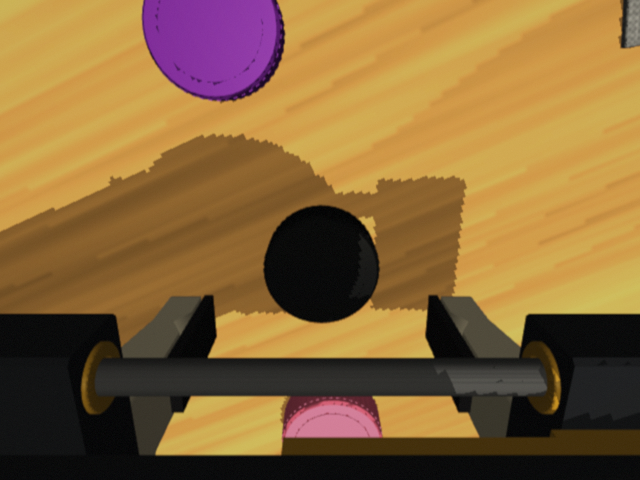

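```bash
python3 -m creep '[[0.01,0,0.1,0,87.6],[0.01,0,0.22,0,87.6],[0.01,0,0.35,0,87.6],[0.01,0,0.47,0,87.6],[0.01,0,0.57,0,87.6],[0.01,0,0.63,0,87.6],[0.01,0,0.66,0,87.6],[0.01,0,0.68,0,87.6]]'
python3 -m creep '[[0,0,0,0,70],[0,0,0,0,60],[0,0,0,0,50],[0,0,0,0,50],[0,0,0,0,50],[0,0,0,0,50],[0,0,0,0,50],[0,0,0,0,50]]'
python3 - <<'E'
from h import *
im,W=shot('wrist','w4')
E
```

```text
clock: 7.12
tool_pos: [0.5248, -0.2141, 0.0034]
orientation: [180.0, -0.0, -23.7]
force: [0.6, 0.7, -0.2]
opening: 0.0877
clock: 7.78
tool_pos: [0.5249, -0.2141, 0.0039]
orientation: [-180.0, -0.0, -23.7]
force: [-0.1, 0.6, 4.5]
opening: 0.0598
```

View pics/w4.png

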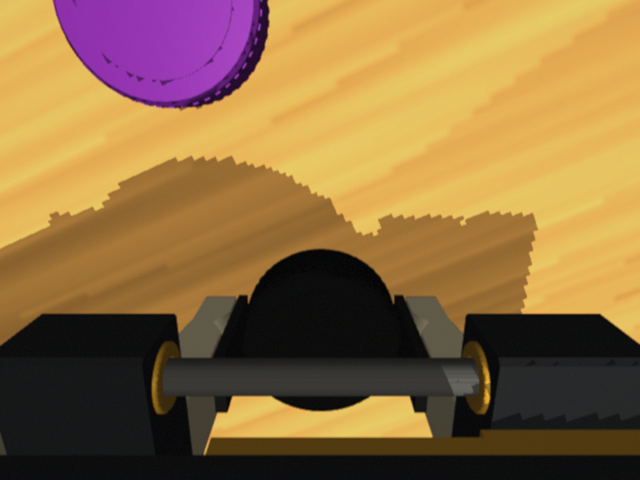

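```bash
python3 - <<'E'
from h import *
from plant import ctrl
W=load('w4.npz');o=ctrl.get_obs()
print(o['tool_pos'],proj(W,[*o['tool_pos'][:2],.025]),ray(W,321,249,.025),ray(W,321,411,.025),ray(W,321,411,.0))
M=R.from_euler('xyz',o['orientation'],degrees=True).as_matrix()
for v,z in((249,.025),(249,0.),(411,.025),(411,.0)): print(v,z,M.T@(ray(W,321,v,z)-o['tool_pos']))
print(delta(o,[.594,.168,.2],-23.7))
E
```

```text
[ 0.52498856 -0.21409833  0.00394394] (np.float64(323.3968673872798), np.float64(346.5094697735292)) [ 0.55994711 -0.22847961  0.025     ] [ 0.4991854  -0.20181857  0.025     ] [ 0.48000133 -0.19344027  0.        ]
249 0.025 [ 0.0378025  -0.00088642 -0.02103482]
249 0.0 [ 0.02905276 -0.0008457   0.00396029]
411 0.025 [-0.02855105 -0.00087484 -0.02107191]
411 0.0 [-0.0494988  -0.000832    0.00391638]
(array([-0.90288798, -3.77635903, -1.96058025]), np.float64(-5.079833403461483e-06))
```

```bash
python3 -m creep '[[0,0,-0.05,0,50],[0,0,-0.15,0,50],[0,0,-0.28,0,50],[0,0,-0.42,0,50],[0,0,-0.57,0,50],[0,-0.05,-0.72,0,50],[0,-0.12,-0.87,0,50],[0,-0.24,-1,0,50]]'
python3 -m creep '[[-0.03,-0.12,-0.12,0,50],[-0.06,-0.25,-0.25,0,50],[-0.1,-0.37,-0.37,0,50],[-0.13,-0.5,-0.5,0,50],[-0.16,-0.62,-0.62,0,50],[-0.2,-0.75,-0.75,0,50],[-0.23,-0.87,-0.85,0,50],[-0.26,-1,-0.95,0,50]]'
python3 -m creep '[[-0.03,-0.12,0,0,50],[-0.06,-0.25,0,0,50],[-0.1,-0.37,0,0,50],[-0.13,-0.5,0,0,50],[-0.16,-0.62,0,0,50],[-0.2,-0.75,0,0,50],[-0.23,-0.87,0,0,50],[-0.26,-1,0,0,50]]'
python3 -m creep '[[-0.03,-0.12,0,0,50],[-0.06,-0.25,0,0,50],[-0.1,-0.37,0,0,50],[-0.13,-0.5,0,0,50],[-0.16,-0.62,0,0,50],[-0.2,-0.75,0,0,50],[-0.23,-0.87,0,0,50],[-0.26,-1,0,0,50]]'
python3 - <<'E'
from h import *
from plant import ctrl
im,W=shot('top','t5')
o=ctrl.get_obs()
print(o['force'],o['moment'],delta(o,[.594,.168,.155],-23.7))
E
```

```text
clock: 8.5
tool_pos: [0.5342, -0.1924, 0.1053]
orientation: [-180.0, -0.0, -23.8]
force: [0.2, 0.3, -0.2]
opening: 0.0595
clock: 9.17
tool_pos: [0.5507, -0.0893, 0.1999]
orientation: [-180.0, -0.0, -23.7]
force: [0.2, 0.2, -0.2]
opening: 0.0597
clock: 9.83
tool_pos: [0.5672, 0.0132, 0.1983]
orientation: [180.0, 0.0, -23.7]
force: [-0.3, -0.1, -1.7]
opening: 0.0597
clock: 10.5
tool_pos: [0.5837, 0.1151, 0.1986]
orientation: [180.0, 0.0, -23.7]
force: [-0.3, 0.1, -0.6]
opening: 0.0597
[ 2.22424009  2.29585639 -0.08874744] [ 0.28338679 -0.24424989 -0.00903218] (array([-0.11734485, -0.50503805,  0.43544314]), np.float64(0.00022446686641662458))
```

View pics/t5.png

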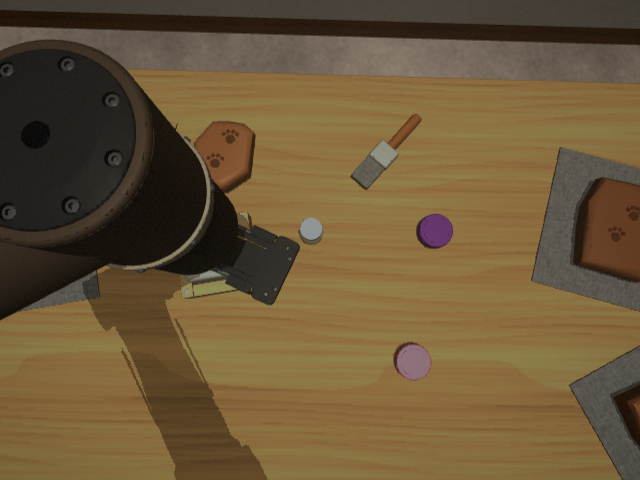

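```bash
python3 -m creep '[[-0.03,-0.12,0,0,50],[-0.06,-0.25,0,0,50],[-0.09,-0.37,0,0,50],[-0.11,-0.46,0,0,50],[-0.117,-0.5,0.05,0,50],[-0.117,-0.505,0.15,0,50],[-0.117,-0.505,0.25,0,50],[-0.117,-0.505,0.35,0,50]]'
python3 - <<'E'
from h import *
from plant import ctrl
im,W=shot('wrist','w6a')
im,W=shot('scene','s6')
cv2.imwrite('pics/s6c.png',cv2.convertScaleAbs(cv2.resize(im[170:330,340:500],(600,600),interpolation=cv2.INTER_CUBIC),alpha=1.6))
o=ctrl.get_obs()
print(o['tool_pos'],o['force'],o['moment'],delta(o,[.594,.168,.125],-23.7))
E
```

```text
clock: 11.22
tool_pos: [0.5926, 0.1644, 0.162]
orientation: [180.0, 0.0, -23.7]
force: [0.1, -0.4, -1.3]
opening: 0.0599
[0.59165954 0.16367405 0.1607322 ] [ 0.40901931 -0.80125524 -0.4281126 ] [-0.00495745  0.0725726  -0.04067853] (array([ 0.00503278, -0.0502452 ,  0.35713904]), np.float64(-0.0003424274437271101))
```

View pics/s6c.png

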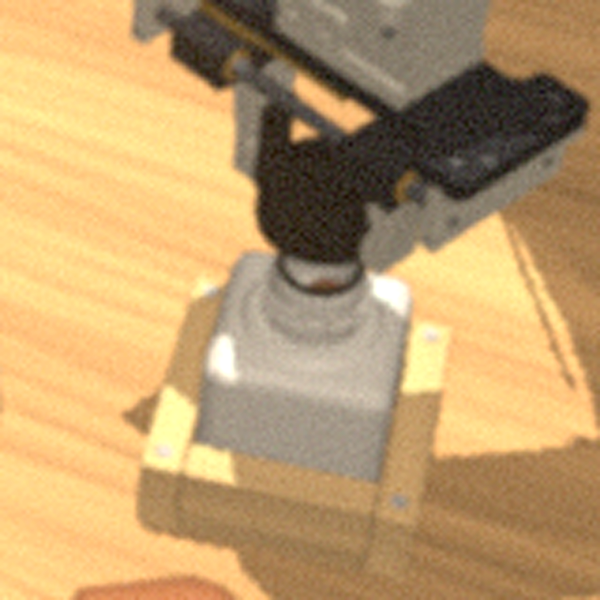

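View pics/w6a.png

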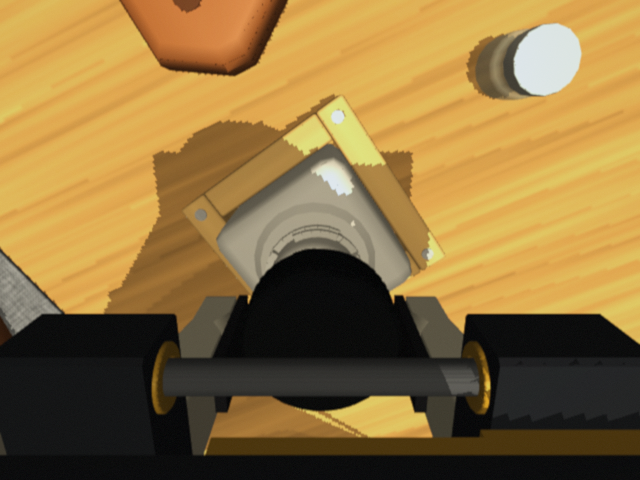

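```bash
python3 -m creep '[[0.005,-0.03,0,0,50],[0.005,-0.05,0,0,50],[0.005,-0.05,0,0,50],[0.005,-0.05,0.05,0,50],[0.005,-0.05,0.1,0,50],[0.005,-0.05,0.15,0,50],[0.005,-0.05,0.18,0,50],[0.005,-0.05,0.18,0,50]]'
python3 - <<'E'
from h import *
from plant import ctrl
im,W=shot('scene','s7a')
im,W=shot('scene','s7')
cv2.imwrite('pics/s7c.png',cv2.convertScaleAbs(cv2.resize(im[190:290,370:470],(600,600),interpolation=cv2.INTER_CUBIC),alpha=1.8))
o=ctrl.get_obs()
print(o['tool_pos'],o['force'],o['moment'],delta(o,[.594,.168,.125],-23.7))
E
```

```text
clock: 11.98
tool_pos: [0.5951, 0.1689, 0.1444]
orientation: [179.9, 0.1, -23.7]
force: [-0.6, -0.5, -1.3]
opening: 0.0594
[0.59558784 0.16917298 0.14533454] [-0.11268156  0.74465051 -0.29916345] [-0.01276341  0.01244283 -0.00495105] (array([-0.00978644,  0.01703164,  0.2033549 ]), np.float64(-3.220026945977376e-05))
```

View pics/s7c.png

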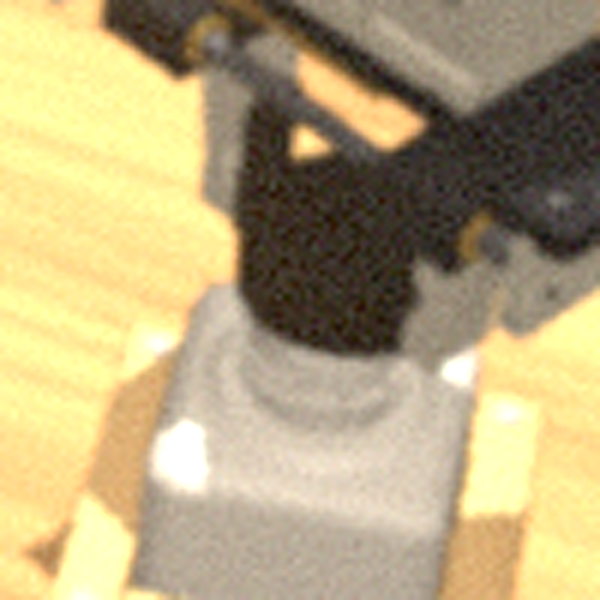

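```bash
python3 -m creep '[[-0.01,0.01,0,0,50],[-0.01,0.01,0.03,0,50],[-0.01,0.01,0.06,0,50],[-0.01,0.01,0.09,0,50],[-0.01,0.01,0.12,0,50],[-0.01,0.01,0.14,0,50],[-0.01,0.01,0.16,0,50],[-0.01,0.01,0.17,0,50]]'
cat >> h.py <<'E'
def stat(n=4):
    from plant import ctrl,snapshot
    a=[]
    for i in range(n):
        if i: snapshot('top')
        o=ctrl.get_obs(); a.append(np.r_[o['tool_pos']*1000,o['orientation'][2],o['force'],o['moment'],o['opening']*1000])
    a=np.array(a); np.set_printoptions(precision=2,suppress=True,linewidth=160); print(o['clock'],a.mean(0),'sd',a.std(0))
E
python3 -c "from h import *;stat()"
```

```text
clock: 12.75
tool_pos: [0.5943, 0.1685, 0.1282]
orientation: [180.0, -0.0, -23.7]
force: [1.1, -2.0, -0.1]
opening: 0.0598
12.9 [594.33 168.41 128.25 -23.71   1.29  -2.26  -1.53  -0.78  -0.43   0.    59.72] sd [0.02 0.05 0.08 0.   0.46 0.24 0.96 0.03 0.08 0.04 0.12]
```

```bash
python3 -m creep '[[0.006,0.005,0,0,50],[0.006,0.005,0,0,50],[0.006,0.005,0.01,0,50],[0.006,0.005,0.01,0,50],[0.006,0.005,0.02,0,50],[0.006,0.005,0.02,0,50],[0.006,0.005,0.03,0,50],[0.006,0.005,0.03,0,50]]'
python3 -c "from h import *;stat(3)"
```

```text
clock: 13.57
tool_pos: [0.5946, 0.168, 0.1254]
orientation: [180.0, 0.0, -23.7]
force: [-0.7, -0.7, -1.7]
opening: 0.0594
13.6667 [594.59 168.03 125.43 -23.71   0.11  -0.41  -0.83  -0.09  -0.05   0.04  59.5 ] sd [0.02 0.01 0.05 0.   0.57 0.22 0.63 0.04 0.03 0.02 0.07]
```

```bash
python3 -m creep '[[0,0,0.005,0,50],[0,0,0.01,0,50],[0,0,0.015,0,50],[0,0,0.02,0,50],[0,0,0.02,0,50],[0,0,0.02,0,50],[0,0,0.02,0,50],[0,0,0.02,0,50]]'
python3 -c "from h import *;stat(2)"
```

```text
clock: 14.33
tool_pos: [0.5946, 0.1679, 0.1235]
orientation: [180.0, 0.0, -23.7]
force: [0.6, -1.1, -1.2]
opening: 0.0595
14.3833 [594.63 167.96 123.52 -23.71   0.45  -1.66  -1.28  -0.47  -0.07   0.01  59.58] sd [0.   0.01 0.   0.   0.16 0.55 0.03 0.03 0.03 0.04 0.07]
```

```bash
python3 -m creep '[[0,0.002,0.005,0,50],[0,0.002,0.01,0,50],[0,0.002,0.015,0,50],[0,0.002,0.02,0,50],[0,0.002,0.02,0,50],[0,0.002,0.02,0,50],[0,0.002,0.02,0,50],[0,0.002,0.02,0,50]]'
python3 -c "from h import *;stat(2)"
```

```text
clock: 15.05
tool_pos: [0.5946, 0.1679, 0.1215]
orientation: [-180.0, 0.0, -23.7]
force: [-0.4, -0.9, -0.9]
opening: 0.0593
15.1 [594.6  167.9  121.54 -23.71   0.01  -0.69  -0.88  -0.28  -0.12   0.02  59.58] sd [0.01 0.01 0.01 0.   0.44 0.19 0.   0.03 0.   0.   0.28]
```

```bash
python3 -m creep '[[0,0,0.005,0,50],[0,0,0.01,0,50],[0,0,0.015,0,50],[0,0,0.02,0,50],[0,0,0.02,0,50],[0,0,0.02,0,50],[0,0,0.02,0,50],[0,0,0.02,0,50]]'
python3 -c "from h import *;stat(2)"
```

```text
clock: 15.77
tool_pos: [0.5946, 0.1679, 0.1195]
orientation: [180.0, 0.0, -23.7]
force: [0.5, -0.7, -1.6]
opening: 0.0596
15.8167 [594.56 167.86 119.5  -23.71   0.45  -0.77  -1.65  -0.25  -0.05   0.02  59.64] sd [0.   0.   0.01 0.   0.06 0.08 0.01 0.01 0.03 0.01 0.05]
```

```bash
python3 -m creep '[[0,0,0.003,0,50],[0,0,0.006,0,50],[0,0,0.009,0,50],[0,0,0.012,0,50],[0,0,0.012,0,50],[0,0,0.012,0,50],[0,0,0.012,0,50],[0,0,0.012,0,50]]'
python3 -c "from h import *;stat(2)"
```

```text
clock: 16.48
tool_pos: [0.5946, 0.1678, 0.1183]
orientation: [180.0, 0.0, -23.7]
force: [0.0, -0.4, -0.3]
opening: 0.0597
16.5333 [594.6  167.83 118.35 -23.71   0.16  -0.72  -0.74  -0.33  -0.07   0.01  59.68] sd [0.01 0.02 0.01 0.   0.15 0.34 0.41 0.03 0.02 0.01 0.01]
```

```bash
python3 -m creep '[[0,0,0.003,0,50],[0,0,0.006,0,50],[0,0,0.009,0,50],[0,0,0.012,0,50],[0,0,0.012,0,50],[0,0,0.012,0,50],[0,0,0.012,0,50],[0,0,0.012,0,50]]'
python3 -c "from h import *;stat(2)"
```

```text
clock: 17.2
tool_pos: [0.5947, 0.1679, 0.1176]
orientation: [-180.0, -0.0, -23.7]
force: [-2.5, -1.0, 5.4]
opening: 0.0596
17.25 [594.65 167.86 117.56 -23.7   -2.65  -0.72   5.82  -0.43   0.91  -0.    59.37] sd [0.01 0.01 0.   0.   0.15 0.25 0.43 0.02 0.02 0.   0.28]
```

```bash
python3 -m creep '[[0,0,-0.002,0,50],[0,0,-0.002,-0.005,50],[0,0,-0.002,-0.01,50],[0,0,-0.002,-0.015,50],[0,0,-0.002,-0.02,50],[0,0,-0.002,-0.02,50],[0,0,-0.002,-0.02,50],[0,0,-0.002,-0.02,50]]'
python3 -c "from h import *;stat(2)"
```

```text
clock: 17.92
tool_pos: [0.5949, 0.1679, 0.1178]
orientation: [-180.0, -0.0, -20.0]
force: [-2.1, -2.3, 7.0]
opening: 0.0592
17.9667 [594.92 167.88 117.82 -20.04  -2.13  -2.23   6.59  -0.63   0.61  -0.03  59.34] sd [0.   0.   0.01 0.   0.06 0.09 0.45 0.   0.   0.02 0.17]
```

```bash
python3 -m creep '[[0,0,-0.002,0,50],[0,0,-0.003,-0.005,50],[0,0,-0.004,-0.01,50],[0,0,-0.004,-0.015,50],[0,0,-0.004,-0.02,50],[0,0,-0.004,-0.02,50],[0,0,-0.004,-0.02,50],[0,0,-0.004,-0.02,50]]'
python3 -c "from h import *;stat(2)"
```

```text
clock: 18.63
tool_pos: [0.5949, 0.168, 0.1182]
orientation: [-180.0, -0.0, -16.4]
force: [-2.2, -1.5, 5.4]
opening: 0.0594
18.6833 [594.87 167.94 118.16 -16.41  -1.75  -1.41   5.73  -0.58   0.54  -0.07  59.43] sd [0.01 0.02 0.   0.   0.46 0.13 0.35 0.03 0.01 0.   0.07]
```

```bash
python3 -m creep '[[0,0,-0.002,-0.005,50],[0,0,-0.003,-0.01,50],[0,0,-0.004,-0.015,50],[0,0,-0.005,-0.02,50],[0,0,-0.006,-0.025,50],[0,0,-0.006,-0.03,50],[0,0,-0.007,-0.035,50],[0,0,-0.007,-0.035,50]]'
python3 -c "from h import *;stat(2)"
```

```text
clock: 19.35
tool_pos: [0.595, 0.1681, 0.1191]
orientation: [-180.0, -0.1, -10.1]
force: [-1.9, -1.3, 6.5]
opening: 0.0599
19.4 [595.01 168.06 119.08 -10.08  -1.84  -1.02   7.29  -0.54   0.62  -0.08  59.75] sd [0.02 0.02 0.01 0.02 0.09 0.23 0.82 0.   0.01 0.05 0.13]
```

```bash
python3 -m creep '[[0,0,-0.002,-0.005,50],[0,0,-0.004,-0.01,50],[0,0,-0.005,-0.018,50],[0,0,-0.006,-0.026,50],[0,0,-0.007,-0.034,50],[0,0,-0.008,-0.042,50],[0,0,-0.009,-0.05,50],[0,0,-0.009,-0.05,50]]'
python3 -c "from h import *;stat(2)"
```

```text
clock: 20.07
tool_pos: [0.595, 0.1681, 0.12]
orientation: [-180.0, -0.1, -1.0]
force: [-1.8, -0.7, 6.5]
opening: 0.0591
20.1167 [595.04 168.11 119.97  -1.05  -2.13  -1.04   6.81  -0.45   0.66  -0.05  59.51] sd [0.01 0.   0.02 0.03 0.3  0.34 0.29 0.   0.02 0.01 0.4 ]
```

```bash
python3 -m creep '[[0,0,-0.002,-0.005,50],[0,0,-0.004,-0.01,50],[0,0,-0.005,-0.018,50],[0,0,-0.006,-0.026,50],[0,0,-0.007,-0.034,50],[0,0,-0.008,-0.042,50],[0,0,-0.009,-0.05,50],[0,0,-0.009,-0.05,50]]'
python3 -c "from h import *;stat(2)"
```

```text
clock: 20.78
tool_pos: [0.595, 0.1682, 0.1208]
orientation: [-180.0, -0.1, 8.0]
force: [-0.8, -0.6, 5.6]
opening: 0.0597
20.8333 [595.01 168.18 120.76   7.94  -1.03  -0.64   6.26  -0.36   0.55   0.01  59.67] sd [0.01 0.   0.   0.03 0.27 0.   0.64 0.01 0.   0.01 0.02]
```

```bash
python3 -m creep '[[0,0,-0.002,-0.005,50],[0,0,-0.004,-0.01,50],[0,0,-0.005,-0.018,50],[0,0,-0.006,-0.026,50],[0,0,-0.007,-0.034,50],[0,0,-0.008,-0.042,50],[0,0,-0.009,-0.05,50],[0,0,-0.009,-0.05,50]]'
python3 -c "from h import *;stat(2)"
```

```text
clock: 21.5
tool_pos: [0.5949, 0.1682, 0.1215]
orientation: [-180.0, -0.1, 17.0]
force: [-1.6, -0.9, 5.5]
opening: 0.0592
21.55 [594.97 168.26 121.52  16.94  -1.27  -0.88   5.54  -0.18   0.47  -0.05  59.49] sd [0.02 0.02 0.02 0.03 0.34 0.06 0.   0.01 0.02 0.01 0.27]
```

```bash
python3 -m creep '[[0,0,-0.002,-0.005,50],[0,0,-0.004,-0.01,50],[0,0,-0.005,-0.018,50],[0,0,-0.006,-0.026,50],[0,0,-0.007,-0.034,50],[0,0,-0.007,-0.042,50],[0,0,-0.008,-0.05,50],[0,0,-0.008,-0.05,50]]'
python3 -c "from h import *;stat(2)"
```

```text
clock: 22.22
tool_pos: [0.5949, 0.1683, 0.1223]
orientation: [-180.0, -0.1, 26.0]
force: [-0.9, 0.7, 5.3]
opening: 0.0595
22.2667 [594.94 168.3  122.27  25.94  -1.07   0.21   5.9    0.1    0.44  -0.02  59.72] sd [0.01 0.01 0.   0.03 0.14 0.45 0.57 0.   0.04 0.02 0.2 ]
```

```bash
python3 -m creep '[[0,0,-0.002,-0.005,50],[0,0,-0.004,-0.01,50],[0,0,-0.005,-0.018,50],[0,0,-0.006,-0.026,50],[0,0,-0.007,-0.034,50],[0,0,-0.007,-0.042,50],[0,0,-0.008,-0.05,50],[0,0,-0.008,-0.05,50]]'
python3 -c "from h import *;stat(2)"
```

```text
clock: 22.93
tool_pos: [0.5949, 0.1683, 0.123]
orientation: [-180.0, -0.1, 35.0]
force: [-1.3, 1.4, 6.1]
opening: 0.0598
22.9833 [594.94 168.34 123.04  34.94  -0.88   1.66   5.51   0.38   0.38  -0.03  59.63] sd [0.   0.02 0.01 0.03 0.45 0.22 0.55 0.01 0.02 0.05 0.13]
```

```bash
python3 -m creep '[[0,0,-0.001,-0.005,50],[0,0,-0.003,-0.01,50],[0,0,-0.004,-0.016,50],[0,0,-0.005,-0.022,50],[0,0,-0.005,-0.028,50],[0,0,-0.005,-0.033,50],[0,0,-0.005,-0.038,50],[0,0,-0.005,-0.038,50]]'
python3 -c "from h import *;stat(2)"
```

```text
clock: 23.65
tool_pos: [0.595, 0.1684, 0.1236]
orientation: [-180.0, -0.1, 41.8]
force: [-0.3, 3.4, 5.8]
opening: 0.0601
23.7 [594.94 168.39 123.55  41.75  -0.7    3.44   5.61   1.16   0.38  -0.12  59.84] sd [0.02 0.03 0.01 0.02 0.44 0.08 0.21 0.   0.06 0.01 0.22]
```

```bash
python3 -m creep '[[0.002,-0.002,-0.001,-0.005,50],[0.002,-0.002,-0.002,-0.01,50],[0.002,-0.002,-0.003,-0.015,50],[0.002,-0.002,-0.004,-0.02,50],[0.002,-0.002,-0.004,-0.025,50],[0.002,-0.002,-0.004,-0.03,50],[0.002,-0.002,-0.004,-0.03,50],[0.002,-0.002,-0.004,-0.03,50]]'
python3 -c "from h import *;stat(2)"
```

```text
clock: 24.37
tool_pos: [0.5948, 0.1685, 0.1239]
orientation: [180.0, -0.0, 47.1]
force: [-1.8, 2.7, 5.6]
opening: 0.0595
24.4167 [594.84 168.51 123.89  47.1   -1.43   3.06   5.54   1.15   0.35  -0.09  59.68] sd [0.01 0.   0.01 0.   0.37 0.4  0.07 0.01 0.   0.03 0.19]
```

```bash
python3 -m creep '[[0.002,-0.002,-0.001,-0.005,50],[0.002,-0.002,-0.002,-0.01,50],[0.002,-0.002,-0.002,-0.015,50],[0.002,-0.002,-0.002,-0.02,50],[0.002,-0.002,-0.002,-0.025,50],[0.002,-0.002,-0.002,-0.03,50],[0.002,-0.002,-0.002,-0.03,50],[0.002,-0.002,-0.002,-0.03,50]]'
python3 -c "from h import *;stat(2)"
```

```text
clock: 25.08
tool_pos: [0.5948, 0.1686, 0.1238]
orientation: [180.0, -0.0, 52.4]
force: [0.6, 2.9, 4.5]
opening: 0.0599
25.1333 [594.77 168.55 123.86  52.43   0.72   2.88   4.01   1.17  -0.4   -0.1   59.77] sd [0.02 0.   0.01 0.01 0.07 0.03 0.47 0.03 0.   0.01 0.12]
```

```bash
python3 -m creep '[[0,0,0,-0.005,50],[0,0,0,-0.01,50],[0,0,0,-0.015,50],[0,0,0,-0.02,50],[0,0,0,-0.025,50],[0,0,0,-0.03,50],[0,0,0,-0.03,50],[0,0,0,-0.03,50]]'
python3 -c "from h import *;stat(2)"
```

```text
clock: 25.8
tool_pos: [0.5942, 0.1684, 0.1234]
orientation: [-180.0, 0.0, 57.8]
force: [0.2, 4.2, -2.6]
opening: 0.0596
25.85 [594.19 168.38 123.46  57.82   0.04   4.36  -2.37   1.57  -0.1   -0.07  59.52] sd [0.02 0.   0.03 0.01 0.12 0.12 0.19 0.   0.   0.02 0.05]
```

```bash
python3 -m creep '[[0.003,-0.002,0,-0.005,50],[0.003,-0.002,0,-0.01,50],[0.003,-0.002,0.005,-0.015,50],[0.003,-0.002,0.01,-0.015,50],[0.003,-0.002,0.015,-0.015,50],[0.003,-0.002,0.02,-0.015,50],[0.003,-0.002,0.025,-0.015,50],[0.003,-0.002,0.025,-0.015,50]]'
python3 -c "from h import *;stat(2)"
```

```text
clock: 26.52
tool_pos: [0.5944, 0.1687, 0.1213]
orientation: [-180.0, 0.0, 60.5]
force: [-0.8, 1.9, 1.3]
opening: 0.0595
26.5667 [594.45 168.68 121.28  60.53  -1.18   2.16   0.92   0.93   0.57  -0.01  59.49] sd [0.01 0.02 0.01 0.   0.39 0.25 0.37 0.   0.01 0.   0.02]
```

```bash
python3 -m creep '[[0.001,-0.001,0.004,0,50],[0.001,-0.001,0.008,0,50],[0.001,-0.001,0.012,0,50],[0.001,-0.001,0.016,0,50],[0.001,-0.001,0.02,0,50],[0.001,-0.001,0.02,0,50],[0.001,-0.001,0.02,0,50],[0.001,-0.001,0.02,0,50]]'
python3 -c "from h import *;stat(2)"
```

```text
clock: 27.23
tool_pos: [0.5945, 0.1688, 0.1192]
orientation: [-180.0, 0.0, 60.5]
force: [-1.4, 0.7, -1.2]
opening: 0.0595
27.2833 [594.43 168.8  119.2   60.53  -1.54   1.02  -1.03   0.34   0.36  -0.02  59.43] sd [0.02 0.01 0.01 0.   0.19 0.33 0.15 0.02 0.03 0.01 0.1 ]
```

```bash
python3 -m creep '[[0,0,0.003,0,50],[0,0,0.006,0,50],[0,0,0.009,0,50],[0,0,0.012,0,50],[0,0,0.015,0,50],[0,0,0.015,0,50],[0,0,0.015,0,50],[0,0,0.015,0,50]]'
python3 -c "from h import *;stat(2)"
```

```text
clock: 27.95
tool_pos: [0.5945, 0.1689, 0.1178]
orientation: [-180.0, 0.0, 60.5]
force: [-1.4, 2.5, -0.2]
opening: 0.0597
28.0 [594.52 168.93 117.84  60.53  -1.66   2.07  -0.33   0.45   0.7    0.    59.7 ] sd [0.   0.02 0.   0.   0.3  0.42 0.12 0.   0.03 0.01 0.03]
```

```bash
python3 -m creep '[[0.002,-0.002,0.002,0.005,50],[0.002,-0.002,0.003,0.01,50],[0.002,-0.002,0.003,0.016,50],[0.002,-0.002,0.003,0.022,50],[0.002,-0.002,0.003,0.028,50],[0.002,-0.002,0.003,0.034,50],[0.002,-0.002,0.003,0.034,50],[0.002,-0.002,0.003,0.034,50]]'
python3 -c "from h import *;stat(2)"
```

```text
clock: 28.67
tool_pos: [0.5946, 0.1692, 0.1176]
orientation: [180.0, -0.0, 54.4]
force: [-0.6, 1.1, -1.0]
opening: 0.0594
28.7167 [594.57 169.21 117.55  54.42   0.25   0.62  -0.55  -0.1   -0.07  -0.03  59.55] sd [0.03 0.02 0.01 0.   0.8  0.51 0.43 0.   0.01 0.01 0.13]
```

```bash
python3 -m creep '[[0,0,0.001,0.006,50],[0,0,0.002,0.012,50],[0,0,0.003,0.018,50],[0,0,0.004,0.024,50],[0,0,0.005,0.03,50],[0,0,0.006,0.036,50],[0,0,0.006,0.04,50],[0,0,0.006,0.04,50]]'
python3 -c "from h import *;stat(2)"
```

```text
clock: 29.38
tool_pos: [0.5945, 0.1692, 0.117]
orientation: [180.0, -0.0, 47.1]
force: [0.1, -0.1, -0.6]
opening: 0.0596
29.4333 [594.49 169.2  116.97  47.17  -0.18   0.12  -0.44  -0.11  -0.06  -0.02  59.45] sd [0.   0.01 0.   0.03 0.28 0.21 0.21 0.01 0.04 0.04 0.15]
```

```bash
python3 -m creep '[[0,0,0.001,0.007,50],[0,0,0.002,0.014,50],[0,0,0.003,0.021,50],[0,0,0.004,0.028,50],[0,0,0.005,0.035,50],[0,0,0.006,0.042,50],[0,0,0.007,0.05,50],[0,0,0.007,0.05,50]]'
python3 -c "from h import *;stat(2)"
```

```text
clock: 30.1
tool_pos: [0.5945, 0.1692, 0.1162]
orientation: [-180.0, 0.0, 38.1]
force: [-0.2, -0.6, -0.1]
opening: 0.0593
30.15 [594.47 169.18 116.23  38.14  -0.18  -0.4   -0.4   -0.09  -0.05   0.02  59.43] sd [0.   0.   0.01 0.05 0.01 0.16 0.25 0.04 0.02 0.01 0.15]
```

```bash
python3 -m creep '[[0,0,0.001,0.008,50],[0,0,0.002,0.016,50],[0,0,0.003,0.024,50],[0,0,0.004,0.032,50],[0,0,0.005,0.04,50],[0,0,0.006,0.048,50],[0,0,0.007,0.056,50],[0,0,0.008,0.06,50]]'
python3 -c "from h import *;stat(2)"
```

```text
clock: 30.82
tool_pos: [0.5945, 0.1692, 0.1155]
orientation: [180.0, -0.0, 27.4]
force: [-0.3, -0.6, -0.8]
opening: 0.0596
30.8667 [594.51 169.17 115.49  27.35   0.16  -0.28  -0.16  -0.23  -0.03   0.01  59.66] sd [0.01 0.01 0.01 0.01 0.48 0.3  0.68 0.   0.02 0.02 0.01]
```

```bash
python3 -m creep '[[0,0,0.001,0.008,50],[0,0,0.002,0.016,50],[0,0,0.003,0.024,50],[0,0,0.004,0.032,50],[0,0,0.005,0.04,50],[0,0,0.006,0.048,50],[0,0,0.007,0.056,50],[0,0,0.008,0.056,50]]'
python3 -c "from h import *;stat(2)"
```

```text
clock: 31.53
tool_pos: [0.5948, 0.169, 0.1152]
orientation: [180.0, -0.0, 17.3]
force: [-0.4, -1.7, 3.1]
opening: 0.0597
31.5833 [594.81 168.95 115.17  17.36   0.14  -1.82   2.61  -0.86  -0.05  -0.03  59.65] sd [0.02 0.01 0.01 0.04 0.5  0.1  0.49 0.06 0.04 0.   0.05]
```

```bash
python3 -m creep '[[-0.001,0.003,0.001,0.008,50],[-0.001,0.003,0.002,0.016,50],[-0.001,0.003,0.003,0.024,50],[-0.001,0.003,0.004,0.032,50],[-0.001,0.003,0.005,0.04,50],[-0.001,0.003,0.006,0.045,50],[-0.001,0.003,0.007,0.045,50],[-0.001,0.003,0.007,0.045,50]]'
python3 -c "from h import *;stat(2)"
```

```text
clock: 32.25
tool_pos: [0.5949, 0.1687, 0.1147]
orientation: [180.0, -0.1, 9.2]
force: [-1.1, -2.7, 5.6]
opening: 0.0597
32.3 [594.95 168.73 114.69   9.23  -0.5   -2.63   5.66  -1.05  -0.02  -0.02  59.73] sd [0.01 0.01 0.   0.   0.64 0.12 0.09 0.   0.02 0.03 0.03]
```

```bash
python3 -m creep '[[0,0.002,0.001,0.007,50],[0,0.002,0.002,0.014,50],[0,0.002,0.002,0.021,50],[0,0.002,0.003,0.028,50],[0,0.002,0.003,0.028,50],[0,0.002,0.003,0.028,50],[0,0.002,0.003,0.028,50],[0,0.002,0.003,0.028,50]]'
python3 -c "from h import *;stat(2)"
```

```text
clock: 32.97
tool_pos: [0.595, 0.1685, 0.1144]
orientation: [180.0, -0.1, 4.2]
force: [-0.1, -3.3, 5.8]
opening: 0.0596
33.0167 [595.01 168.51 114.42   4.19   0.15  -3.21   6.45  -1.13  -0.06   0.05  59.5 ] sd [0.01 0.01 0.01 0.   0.27 0.08 0.61 0.02 0.   0.02 0.13]
```

```bash
python3 -m creep '[[0,0.003,0.001,0.007,50],[0,0.003,0.002,0.014,50],[0,0.003,0.002,0.021,50],[0,0.003,0.003,0.028,50],[0,0.003,0.003,0.028,50],[0,0.003,0.003,0.028,50],[0,0.003,0.003,0.028,50],[0,0.003,0.003,0.028,50]]'
python3 -c "from h import *;stat(2)"
```

```text
clock: 33.68
tool_pos: [0.595, 0.1682, 0.1141]
orientation: [180.0, -0.1, -0.8]
force: [0.3, -2.7, 5.9]
opening: 0.0598
33.7333 [595.   168.21 114.1   -0.83   0.5   -2.83   6.12  -1.12  -0.03   0.17  59.77] sd [0.   0.01 0.01 0.   0.16 0.12 0.18 0.01 0.01 0.03 0.08]
```

```bash
python3 -m creep '[[0,0.002,0.001,0.006,50],[0,0.002,0.001,0.012,50],[0,0.002,0.001,0.018,50],[0,0.002,0.002,0.022,50],[0,0.002,0.002,0.022,50],[0,0.002,0.002,0.022,50],[0,0.002,0.002,0.022,50],[0,0.002,0.002,0.022,50]]'
python3 -c "from h import *;stat(2)"
```

```text
clock: 34.4
tool_pos: [0.595, 0.1679, 0.1139]
orientation: [180.0, -0.1, -4.7]
force: [0.2, -2.8, 6.4]
opening: 0.0595
34.45 [594.97 167.96 113.94  -4.73   0.21  -3.14   6.12  -1.18   0.1    0.62  59.55] sd [0.   0.01 0.   0.   0.03 0.34 0.29 0.02 0.01 0.03 0.01]
```

```bash
python3 -m creep '[[0,0,0,0.003,50],[0,0,0,0.006,50],[0,0,0,0.008,50],[0,0,0,0.008,50],[0,0,0,0.008,50],[0,0,0,0.008,50],[0,0,0,0.008,50],[0,0,0,0.008,50]]'
python3 -c "
from h import *;stat(2)
im,W=shot('scene','s8')
cv2.imwrite('pics/s8c.png',cv2.convertScaleAbs(cv2.resize(im[190:330,360:500],(600,600),interpolation=cv2.INTER_CUBIC),alpha=1.8))"
```

```text
clock: 35.12
tool_pos: [0.5949, 0.1679, 0.1138]
orientation: [180.0, -0.1, -6.2]
force: [-0.1, -2.7, 5.0]
opening: 0.0595
35.1667 [594.95 167.94 113.84  -6.15  -0.05  -3.27   5.84  -1.27  -0.01   0.88  59.36] sd [0.   0.02 0.01 0.   0.07 0.61 0.84 0.01 0.03 0.02 0.14]
```

View pics/s8c.png

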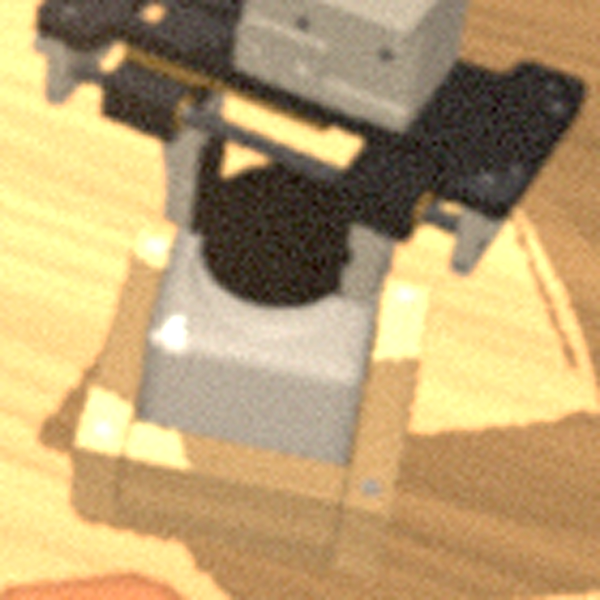

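```bash
python3 -m creep '[[0,0,0,0,62],[0,0,0,0,68],[0,0,0,0,75],[0,0,0,0,80],[0,0,0,0,87],[0,0,0,0,87],[0,0,0,0,87],[0,0,0,0,87]]'
python3 -c "from h import *;stat(2)"
python3 -m creep '[[0,0,-0.03,0,87],[0,0,-0.08,0,87],[0,0,-0.15,0,87],[0,0,-0.25,0,87],[0,0,-0.4,0,87],[0,0,-0.55,0,87],[0,0,-0.7,0,87],[0,0,-0.85,0,87]]'
python3 -m creep '[[-0.1,0,-0.05,0,87],[-0.2,0,-0.1,0,87],[-0.35,0,-0.1,0,87],[-0.5,0,-0.1,0,87],[-0.65,0,-0.1,0,87],[-0.8,0,-0.1,0,87],[-0.9,0,-0.1,0,87],[-0.9,0,-0.1,0,87]]'
python3 -c "
from h import *;stat(2)
im,W=shot('wrist','w9')
im,W=shot('scene','s9')
cv2.imwrite('pics/s9c.png',cv2.convertScaleAbs(cv2.resize(im[200:340,350:490],(600,600),interpolation=cv2.INTER_CUBIC),alpha=1.8))
shot('top','t9')"
```

```text
clock: 35.88
tool_pos: [0.5945, 0.1682, 0.1131]
orientation: [-180.0, 0.0, -6.2]
force: [0.0, -0.3, 0.5]
opening: 0.0866
35.9333 [594.51 168.21 113.12  -6.25  -0.2   -0.06   0.28  -0.04  -0.01   0.01  86.81] sd [0.01 0.02 0.01 0.   0.23 0.26 0.23 0.02 0.   0.03 0.19]
clock: 36.6
tool_pos: [0.5947, 0.1682, 0.2001]
orientation: [-180.0, -0.1, -6.2]
force: [-0.0, 0.0, 0.0]
opening: 0.0874
clock: 37.27
tool_pos: [0.5028, 0.1779, 0.2085]
orientation: [-180.0, 0.0, -6.2]
force: [1.0, -0.0, 0.5]
opening: 0.0868
37.3167 [503.42 178.03 208.54  -6.19   0.63   0.06   0.64  -0.02   0.01  -0.05  86.68] sd [0.58 0.11 0.06 0.01 0.38 0.07 0.13 0.05 0.04 0.01 0.08]
```

View pics/s9c.png

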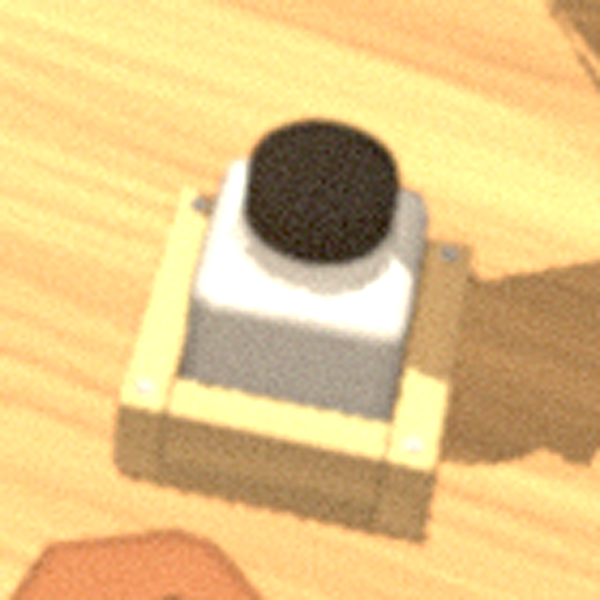

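View pics/w9.png

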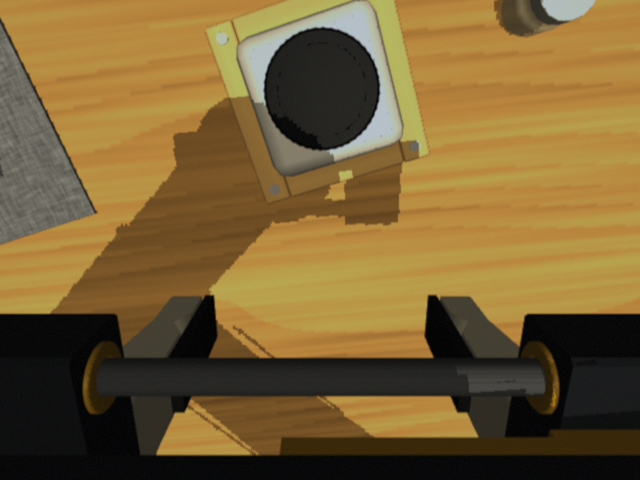

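View pics/s9.png

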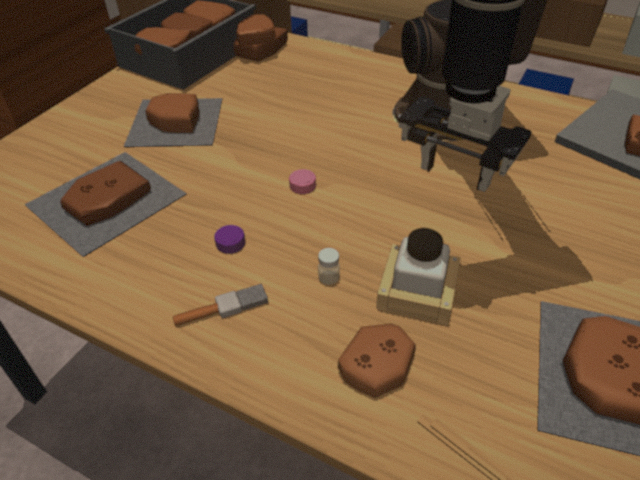

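```bash
python3 - <<'E'
from h import *
S=load('s9.npz')
for zz in (.108,.110,.112,.114):
    P=np.array([proj(S,[.5945+.03*np.cos(a),.1682+.03*np.sin(a),z]) for z in(zz,zz+.025) for a in np.linspace(0,6.28,90)])
    P=(P-[350,200])*600/140; print(zz,P.min(0),P.max(0))
for f in ('scene0','s9'):pass
a=cv2.imread('pics/scene0.png');b=cv2.imread('pics/s9.png')
for n,(u,v) in dict(frag=(377,358),vial=(328,265),brush=(230,305)).items():
    t=a[v-25:v+25,u-30:u+30]; r=cv2.matchTemplate(b[v-35:v+35,u-40:u+40],t,cv2.TM_CCOEFF_NORMED); print(n,cv2.minMaxLoc(r)[1::2])
E
```

```text
0.108 [240.31619695 121.89483661] [398.29558526 272.04281513]
0.11 [240.74361909 118.31337582] [398.95937471 268.58018425]
0.112 [241.17223616 114.72191749] [399.62506534 265.10762792]
0.114 [241.60205317 111.1204197 ] [400.29266533 261.6251034 ]
frag (0.9606990218162537, (10, 10))
vial (0.9845325946807861, (10, 10))
brush (0.9887291193008423, (10, 10))
```

```bash
python3 -c "from plant import workorder;print(workorder.close_job())"
```

```text
the job is handed in; nothing more can be done
None
```

The black lid is screwed down on the white jar, let go, and the job is handed in at about 37.5 s of the 64 s allowed.

- **Start:** The lid first rested about 16 mm below the mouth. I turned it back under 4–7 N, a little over the 4 N you named at times. It climbed about 6 mm and dropped in again after about 82 degrees.
- **Screwing on:** From there it ran free (torque near zero) past the first eighth of a turn, so this was a good start and I did not need to lift off and retry. It met the seal at about 43 degrees. Torque began to rise at about 60 degrees, and I stopped at 66–67 degrees and 0.88 N m.

**Last checks:**
- **Lid height:** The gripper reading puts the lid's underside about 20 mm below the mouth, which is home. The scene picture agrees less exactly: the lid's top edge fits 20 mm, its bottom edge about 17.5–18 mm, a difference I put down to image blur. The lid looks level and centred.
- **Bystanders:** The fragment, vial and brush show no shift in the scene picture.
- **Release:** The gripper is open and clear of everything, with forces near zero.

While seating there was a steady side force of about 3 N, which went away when I let go.

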